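# Fetch the straightedge and lay it along the circuit board's contact edge

### The job

Pull the bench drawer open, take out the straightedge and lay it flat on the bench, flush against the edge of the green circuit board that carries the row of gold contacts, roughly centred along that edge. Leave it lying there and the drawer pushed fully shut. Do not disturb the multimeter, the jar or the solder spool.

Things in the scene. Friction and masses are not known exactly. Their poses are not given: they have to be found in the camera images.
- cabinet: Low red drawer unit fixed on the bench, 240 mm deep, 280 wide, 85 high, one drawer with a grey front. Origin: on the bench below the middle of the outer face of the shut drawer front. x points from the front to the back, y along the front, z up; the drawer opens along -x. It stands left or right, turned a little.
- drawer (a joint): Travel of the drawer in m: 0 fully shut, grows as it is pulled out along the cabinet's -x, stop at 0.17; may start up to 20 mm ajar. It stays where left; about 2 N slides it, plus 5 N per m/s. Its front is 12 mm thick, top edge 78 mm above the bench.
- compartment (a point): Centre of the floor of the drawer's front compartment, moves with the drawer: 17 mm above the bench, 76 mm behind the outer face of the drawer front. The compartment is 128 mm front to back and 238 mm wide; side walls rise to 56 mm above the bench, the divider at its back to 39 mm, the drawer front to 78 mm. Stock behind the divider is not needed.
- handle (a point): Centre of the drawer's steel bar handle, moves with the drawer: round bar 12 mm thick, 110 mm long, parallel to the cabinet's y, 58 mm above the bench, axis 45 mm before the drawer front, leaving a gap of 39 mm, open above and below, between two 10 mm posts 104 mm apart. Fingers fit down into the gap to hook it, or pinch the bar from above.
- rule: Straightedge: aluminium plate 160 mm long (x), 44 wide (y), 8 thick, black graduations; red grip rib along its middle 110 mm long, 14 wide, its top 32 mm above the underside. 0.14-0.28 kg. Origin: centre of the underside, z up. Both long sides are alike, both ends too. Starts flat in the drawer's front compartment, across it (within 0.15 rad of the cabinet's y).
- board: Green circuit board on a black block of the same outline, bolted to the bench: 110 mm (x) by 160 (y), top 14 mm above the bench. Origin: centre of the underside. The gold-contact edge is at x = -55 mm, parallel to y, facing roughly to the robot, free bench before it; parts up to 12 mm high stand on the board, none within 50 mm of that edge. Straightedge flush: its origin at board x = -77 mm.
- marked_edge (a point): Middle of the gold-contact edge of the board, on its top surface (14 mm above the bench).
- meter: Yellow multimeter lying beyond the board, 150 x 74 x 34 mm, origin at the centre of its underside. Bystander.
- jar: Amber jar standing beyond the board, 52 mm across, 60 mm high, origin at the centre of its underside. Bystander.
- spool: Steel-grey solder spool standing on the cabinet's top, 60 mm across, 42 mm high, origin at the centre of its underside. Bystander.

How it is judged:
On the way, in this order (a step that is already met when the one before it is completed fails the run):
1. the drawer is pulled out by more than 100 mm (value of joint drawer above 0.1 m), for 0.1 s.
2. the straightedge is lifted clear of the drawer's side walls (height (world z) of rule above 0.058 m), for 0.1 s.
3. the straightedge lies flat and flush against the gold-contact edge (x of rule in the frame of board between -0.0795 and -0.0745 m and y of rule in the frame of board between -0.03 and 0.03 m and angle between the x axis of rule and the y axis of board, either way round below 0.025 rad and angle between rule's own z axis and vertical below 0.03 rad and height (world z) of rule below 0.004 m and linear speed of rule below 0.01 m/s), for 0.2 s.
At the end, for the whole second after the job is handed in: The straightedge lies at rest flat on the bench against the board's gold-contact edge (gap under 2.5 mm, parallel within 0.025 rad, centred along the edge within 30 mm) and the drawer is shut to within 6 mm (all of step 3 and value of joint drawer below 0.006 m); the robot touches nothing.
It fails at once if the yellow multimeter is moved by more than 20 mm or tipped (distance of meter from where it was at the start of the episode above 0.02 m or angle between meter's own z axis and vertical above 0.3 rad).
It fails at once if the amber jar is moved by more than 20 mm or tipped (distance of jar from where it was at the start of the episode above 0.02 m or angle between jar's own z axis and vertical above 0.3 rad).
It fails at once if the solder spool is moved by more than 20 mm or tipped (distance of spool from where it was at the start of the episode above 0.02 m or angle between spool's own z axis and vertical above 0.3 rad).
It also fails if it takes over 72 s, if anything falls off the work surface, if the arm or the gripper's body presses on something with over 40 N, if the wrist force passes 120 N, or if a joint passes its speed limit or range.

### The arm

A 6-joint arm with a two-finger parallel gripper is mounted at the origin on the work surface. World frame = base frame: x ahead of the robot, y to its left, z up, the work surface at z = 0. Lengths are in m, angles in rad, forces in N, time in s.
With the tool pointing down it reaches from about 0.225 to 0.875 m from the base axis. Payload 3.4 kg.
Tool frame: the origin (TCP) lies on the centre line of the jaws, within the pads' length; the fingertips stand 17 mm ahead of it and the grasp point (between the pads) lies 2 mm behind it; z points along the fingers, y is the line along which they close (so a half turn about z gives the same grasp; the last joint's range is limited). The gripper opens to 85 mm and grips with 20 to 120 N. Pads are 22 mm wide; open, the fingers measure 114 mm over their backs; the gripper's body (76 mm by 85 mm) begins 54 mm behind the grasp point. The pads swing forward as they close: fully open they stand 13 mm farther back than shut.
Start: joints at [1.22, 0.276, 1.505, -0, 1.361, -0.121], TCP at [0.131, 0.56, 0.248] pointing down, gripper open.
Joint ranges: [-2.89, 2.89], [-0.75, 2.08], [0.22, 2.7], [-1.18, 4.32], [0.11, 2.71], [-2.7, 2.7]. Speed limits (rad/s): [2.57, 2.57, 3.14, 3.14, 3.14, 3.14].

### API

Orientations are given as a unit quaternion [w, x, y, z].
In Python, from rig import manip gives the robot as it stands.
- The arm moves only by the tool move_arm, never from a script. Its argument "steps" is one flat list of numbers, 7 for each row, row after row: the turn, a rotation vector about the world's x, y, z normalised to -1 to 1, where 1 is 360 degrees, then the shift along the world's x, y, z normalised to -1 to 1, where 1 is 1 m, then the opening, from -1 (shut) to 1 (fully open). A call has exactly 10 rows; each row is the pose to reach, as a shift and turn from the pose commanded when the call began, turning the shorter way round; what a row does not reach only later rows make up. A row lasts 1/10 s, in which the tool goes at most 50 mm and 8.59 degrees, less where a joint would pass 70% of its speed; a pose out of reach is approached as far as the arm can. A call with a number of a shift or a turn outside -1 to 1 is refused whole. A call with a gripper value outside its range is refused whole. The fingers move at their own pace and stop on an object; "squeeze" is the grip in N (left out, the last holds). Time passes only in rows, so rows that repeat a pose let the fingers close, or fill a call up. It gives the time, the measured TCP pose, the force, the opening and the grip force at its end, in the units of the state.
- manip.get_state(): the state, without advancing time (a new reading comes with each control period).
- manip.get_image(name): name is "scene" or "side" or "wrist"; returns a dict with "pixels" (420x560x3 uint8, blue, green, red), "fx", "fy", "cx", "cy" (pixels), "D" ([k1, k2, p1, p2, k3] as OpenCV has them; the pictures are not rectified), "R" (3x3) and "t" (3): a world point X has camera coordinates R X + t. Camera axes: x right, y down, z forward; pixel columns grow to the right and rows downward; lengths in m; the calibration is good to about 2 mm. A picture is of the moment at which its call begins. There is no depth.
- manip.sign_off(): hands the job in; it is judged then, once.
The state is a dict: "clock": time; "qpos": joint angles; "qd": joint speeds; "effort": joint torques, N m; "position": TCP position; "ee_rot": TCP orientation; "contact_force": force on the tool from outside, world axes, zero at the start; "moment": the same for the moment, N m; "width": finger opening in m; "gripper_force": force on a finger pad.
Only numpy, scipy, OpenCV 4.12 (cv2) and the standard library are available. Lean on these libraries where they do the work, as an engineer would, in place of code of your own. Each camera call takes 0.05 s, during which the arm holds its last target. There are 200 camera calls.

## Working session

There is one attempt and no reset: what is moved stays moved. The work goes in short steps, Python scripts to look and compute and a tool call to move; the robot and the scene stay as the last step left them, time stands still between calls to the robot, and variables do not carry over. Pictures are saved under pics/ and viewed, at most 10 in all, crops included, and the job is handed in when it is done.

Besides the shell and the picture viewer there is one more tool, called after ">>>" as name(argument=value, ...), one argument or row to a line, values as JSON. move_arm: Moves the arm, as the interface text tells. Scaled input: -1 to 1 covers 1 m each way for a shift and 360 degrees each way for a turn. Its arguments: {"type":"object","properties":{"steps":{"type":"array"},"squeeze":{"type":"number"}},"required":["steps"]}

```bash
mkdir -p pics
cat > h.py <<'E'
import numpy as np, cv2, pickle
from rig import manip
def snap(n,f):
    d=manip.get_image(n); pickle.dump(d,open(f'pics/{f}.pkl','wb')); cv2.imwrite(f'pics/{f}.png',d['pixels']); return d
def load(f): return pickle.load(open(f'pics/{f}.pkl','rb'))
def K(d): return np.array([[d['fx'],0,d['cx']],[0,d['fy'],d['cy']],[0,0,1.]])
def ray(d,p,z):
    "pixels -> world points on plane z"
    u=cv2.undistortPoints(np.array(p,float).reshape(-1,1,2),K(d),np.array(d['D'],float))[:,0]
    R=np.array(d['R']);t=np.array(d['t']).ravel();C=-R.T@t
    D=np.c_[u,np.ones(len(u))]@R
    return C+D*((z-C[2])/D[:,2])[:,None]
def proj(d,X):
    R=np.array(d['R'],float);t=np.array(d['t'],float).ravel()
    return cv2.projectPoints(np.array(X,float).reshape(-1,3),cv2.Rodrigues(R)[0],t,K(d),np.array(d['D'],float))[0][:,0]
E
python3 - <<'E'
from h import *
for n in ['scene','side','wrist']: snap(n,n+'0')
a=np.hstack([load('scene0')['pixels'],load('side0')['pixels']])
for n in ['scene0','side0']: 
    d=load(n); cv2.imwrite(f'pics/{n}b.png',cv2.resize(d['pixels'],(800,600),interpolation=cv2.INTER_CUBIC))
    print(n,-np.array(d['R']).T@np.array(d['t']).ravel())
print(manip.get_state())
E
```

```text
scene0 [1.34638732 0.04235265 0.92765765]
side0 [ 0.62301999 -0.95031787  0.69002957]
{'clock': 0.15, 'qpos': array([ 1.22000342e+00,  2.76428377e-01,  1.50579581e+00,  2.64339078e-05,
        1.36073063e+00, -1.20997864e-01]), 'qd': array([ 1.90048110e-03, -6.54943430e-05, -2.50668503e-03, -1.19193940e-03,
        1.84590086e-04,  6.31608789e-04]), 'effort': array([ 2.09490128e-03, -4.17134285e+01, -2.46034527e+01, -3.26307654e-04,
        7.43535580e-03, -8.16165993e-06]), 'position': array([0.13084302, 0.55954579, 0.24766914]), 'ee_rot': array([-1.71744903e-04,  1.14647606e-01,  9.93405991e-01, -6.59199702e-04]), 'contact_force': array([-0.05194879, -0.33981368, -0.07956251]), 'moment': array([ 0.04117415, -0.00360299, -0.00372235]), 'gripper_force': 0.0, 'width': 0.08558993309043679}
```

View pics/scene0b.png

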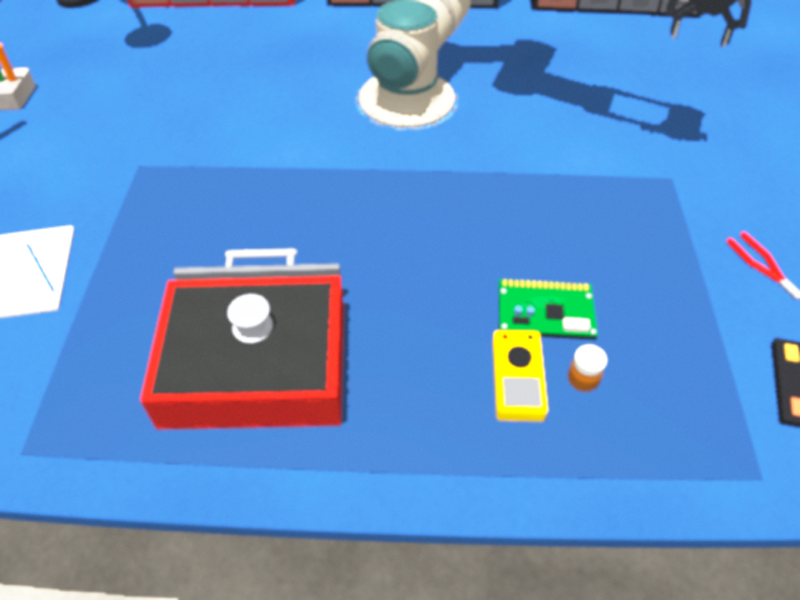

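View pics/side0b.png

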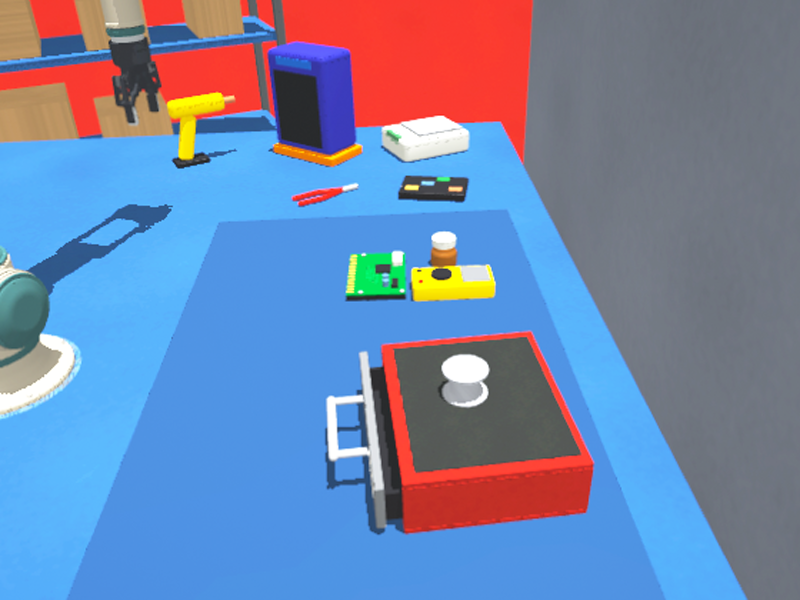

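The scene view shows the cabinet on the robot's right (handle at about (262,252)) and the board on its left (gold edge from (502,282) to (589,283)). The drawer is slightly ajar. I'll enlarge crops of both for precise corners.

Run:
```python
from h import *
s=load('scene0')['pixels'];q=load('side0')['pixels']
# scene crops: cabinet (x95-250,y165-305), board (x340-430,y185-245); side: cabinet, board
def c(im,x,y,w,h,W,H): return cv2.resize(im[y:y+h,x:x+w],(W,H),interpolation=cv2.INTER_CUBIC)
top=np.hstack([c(s,95,165,160,120,400,300),c(s,340,190,80,60,400,300)])
bot=np.hstack([c(q,220,225,200,150,400,300),c(q,235,165,80,60,400,300)])
cv2.imwrite('pics/crops0.png',np.vstack([top,bot]))
```

```text
(no output)
```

View pics/crops0.png

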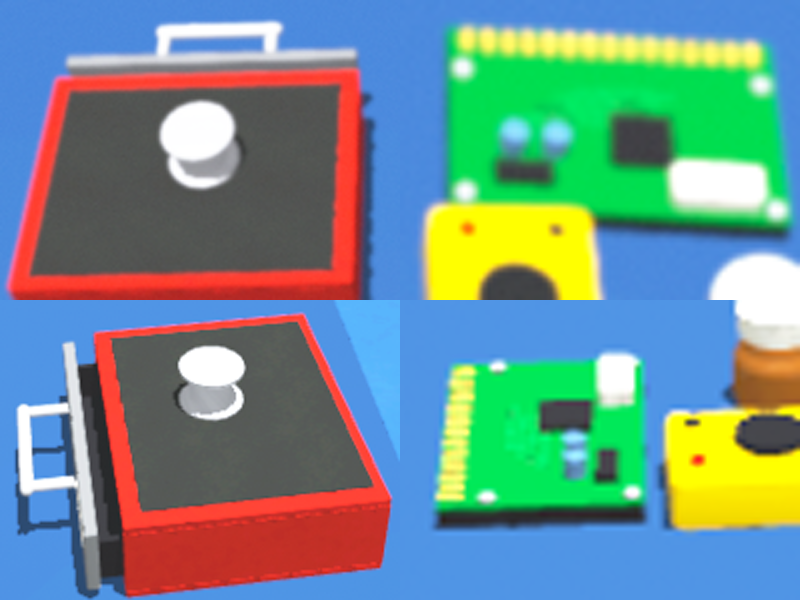

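```bash
cat > fit0.py <<'E'
from h import *
from scipy.optimize import least_squares
S=load('scene0');Q=load('side0')
def tr(p,X):
    c,s=np.cos(p[2]),np.sin(p[2]); X=np.array(X,float); return np.c_[p[0]+c*X[:,0]-s*X[:,1],p[1]+s*X[:,0]+c*X[:,1],X[:,2]]
# board
B=[[-.055,-.08,.014],[-.055,.08,.014],[.055,.08,.014]]; Bs=[[349.4,195.2],[413.2,198.4],[417.8,234.8]]
B2=[[-.055,.08,.014],[.055,.08,.014],[.055,-.08,.014],[-.055,-.08,.014]]; Bq=[[244.4,178],[283.2,177],[284,206],[242.4,207.2]]
for nm,r in [('scene',lambda p:proj(S,tr(p,B))-Bs),('side',lambda p:proj(Q,tr(p,B2))-Bq)]:
    f=least_squares(lambda p:r(p).ravel(),[.5,.25,0]); print(nm,f.x,np.abs(f.fun).max())
f=least_squares(lambda p:np.r_[(proj(S,tr(p,B))-Bs).ravel(),(proj(Q,tr(p,B2))-Bq).ravel()],[.5,.25,0]); print('board',f.x,f.fun.round(1))
# cabinet, drawer q, carcass front x0
def cab(p):
    x0=p[4];q=p[3]
    C=[[x0,.14,.085],[x0,-.14,.085],[.24,-.14,.085],[.24,.14,.085]]
    H=[[-q-.045,.055,.058],[-q-.045,-.055,.058]]
    return tr(p,C+H)
cs=[[238.6,193],[117,196.2],[99,281.4],[239.4,280],[206.5,177],[159.5,178]]
cq=[[267.5,242],[282,340.5],[415,325],[371,232],[231,278.5],[234,319]]
f=least_squares(lambda p:np.r_[(proj(S,cab(p))-cs).ravel(),(proj(Q,cab(p))-cq).ravel()],[.5,-.2,0,.01,.01]); print('cab',f.x,f.fun.round(1))
print('bar',ray(S,[[159.5,176.9],[206.5,175.7]],.064),'side',ray(Q,[[231,278.5],[234,319]],.064))
print('bar model',cab(f.x)[4:])
E
python3 fit0.py
```

```text
scene [ 0.60443159  0.25506966 -0.03760329] 0.39559373673370146
side [ 0.60764577  0.25033054 -0.02635316] 0.3781879066918066
board [ 0.60662808  0.25401189 -0.02959134] [-1.   0.8 -0.2  0.8 -0.1  0.2  0.1 -0.3 -0.6 -0.5 -0.3 -1.  -0.8 -0.8]
cab [ 0.60798    -0.2266224   0.07106847  0.01903686  0.01445195] [ 0.   0.4  0.5  0.5 -0.8 -0.2 -3.3 -1.9 -1.2  0.4  1.   0.7 -1.  -1.6
  0.  -2.2  0.9 -1.7  0.3 -1.2  0.3  1.3 -0.7 -0. ]
bar [[ 0.54772594 -0.28730246  0.064     ]
 [ 0.54006082 -0.17263879  0.064     ]] side [[ 0.54016356 -0.17958258  0.064     ]
 [ 0.55003362 -0.29254808  0.064     ]]
bar model [[ 0.54019931 -0.1763084   0.058     ]
 [ 0.54801026 -0.28603073  0.058     ]]
```

>>> move_arm(
  steps=[0,0,-0.05,0.1,-0.2,0,0.05,0,0,-0.1,0.2,-0.4,0,0.05,0,0,-0.202,0.413,-0.79,-0.1,0.05,0,0,-0.202,0.413,-0.79,-0.1,0.05,0,0,-0.202,0.413,-0.79,-0.1,0.05,0,0,-0.202,0.413,-0.79,-0.1,0.05,0,0,-0.202,0.413,-0.79,-0.1,0.05,0,0,-0.202,0.413,-0.79,-0.1,0.05,0,0,-0.202,0.413,-0.79,-0.1,0.05,0,0,-0.202,0.413,-0.79,-0.1,0.05],
  squeeze=40,
)

```text
clock: 1.15
position: [0.3607, 0.1173, 0.1981]
ee_rot: [0.0, 0.682, 0.732, 0.0]
contact_force: [1.1, 1.0, 0.0]
width: 0.0449
gripper_force: 0.0
```

>>> move_arm(
  steps=[0,0,0,0.184,-0.349,-0.05,0.05,0,0,0,0.184,-0.349,-0.05,0.05,0,0,0,0.184,-0.349,-0.05,0.05,0,0,0,0.184,-0.349,-0.05,0.05,0,0,0,0.184,-0.349,-0.05,0.05,0,0,0,0.184,-0.349,-0.05,0.05,0,0,0,0.184,-0.349,-0.05,0.05,0,0,0,0.184,-0.349,-0.05,0.05,0,0,0,0.184,-0.349,-0.05,0.05,0,0,0,0.184,-0.349,-0.05,0.05],
)

```text
clock: 2.15
position: [0.544, -0.2305, 0.1471]
ee_rot: [-0.001, 0.682, 0.731, -0.0]
contact_force: [0.9, 0.2, 0.5]
width: 0.0449
gripper_force: 0.0
```

Run:
```python
from h import *
d=snap('wrist','w1'); s=manip.get_state(); print(s['position'],s['ee_rot'])
M=d['pixels'].copy()
for p in proj(d,[[.5402,-.1763,.064],[.5480,-.286,.064],[.5445,-.2315,.064]]): cv2.circle(M,tuple(int(v) for v in p),3,(255,0,255),-1); print(p)
q=snap('side','s1')['pixels']
cv2.imwrite('pics/c1.png',np.hstack([cv2.resize(M,(400,300)),cv2.resize(q[200:350,200:400],(400,300),interpolation=cv2.INTER_CUBIC)]))
```

```text
[ 0.54357542 -0.22931418  0.14742433] [-1.27077937e-03  6.81495117e-01  7.31821553e-01 -6.96879672e-05]
[285.49657363 131.96074899]
[285.68852541 296.25990616]
[286.19328508 220.44528262]
```

View pics/c1.png

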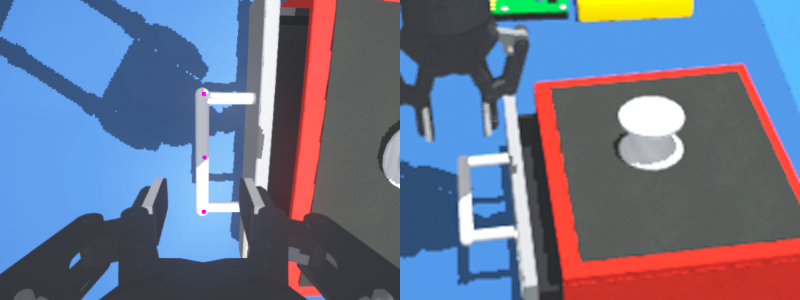

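The wrist view shows the bar from (204,94) to (204,212), under the projected points and midway between the fingers. I'll descend and pinch it.

>>> move_arm(
  steps=[0,0,0,0,0,-0.03,0.05,0,0,0,0,0,-0.06,0.05,0,0,0,0,0,-0.08,0.05,0,0,0,0,0,-0.089,0.05,0,0,0,0,0,-0.089,0.05,0,0,0,0,0,-0.089,-1,0,0,0,0,0,-0.089,-1,0,0,0,0,0,-0.089,-1,0,0,0,0,0,-0.089,-1,0,0,0,0,0,-0.089,-1],
)

```text
clock: 3.25
position: [0.5449, -0.23, 0.0607]
ee_rot: [0.001, 0.681, 0.732, 0.0]
contact_force: [-1.8, 1.1, 5.8]
width: 0.0104
gripper_force: 39.1
```

>>> move_arm(
  steps=[0,0,0,-0.015,-0.001,0,-1,0,0,0,-0.035,-0.0025,0,-1,0,0,0,-0.055,-0.0039,0,-1,0,0,0,-0.075,-0.0053,0,-1,0,0,0,-0.095,-0.0068,0,-1,0,0,0,-0.115,-0.0082,0,-1,0,0,0,-0.13,-0.0093,0,-1,0,0,0,-0.14,-0.01,0,-1,0,0,0,-0.14,-0.01,0,-1,0,0,0,-0.14,-0.01,0,-1],
)

```text
clock: 4.25
position: [0.4043, -0.2398, 0.0607]
ee_rot: [0.001, 0.682, 0.732, 0.0]
contact_force: [-0.3, 2.0, 8.6]
width: 0.0101
gripper_force: 40.8
```

>>> move_arm(
  steps=[0,0,0,0,0,0,0.05,0,0,0,0,0,0,0.05,0,0,0,0,0,0,0.05,0,0,0,0,0,0.04,0.05,0,0,0,0,0,0.08,0.05,0,0,0,0.04,0,0.12,0.05,0,0,0,0.08,0,0.15,0.05,0,0,0,0.12,-0.03,0.17,0.05,0,0,0,0.12,-0.04,0.17,0.05,0,0,0,0.12,-0.04,0.17,0.05],
)

```text
clock: 5.25
position: [0.5264, -0.2818, 0.2295]
ee_rot: [0.002, 0.681, 0.732, -0.0]
contact_force: [-0.3, -0.1, -0.8]
width: 0.0454
gripper_force: 0.0
```

Run:
```python
from h import *
d=snap('wrist','w2'); s=manip.get_state(); print(s['position'],s['ee_rot'],s['width'])
cv2.imwrite('pics/w2b.png',cv2.resize(d['pixels'],(800,600),interpolation=cv2.INTER_CUBIC))
snap('scene','s2')
```

```text
[ 0.52452955 -0.28004267  0.22853159] [-5.77431094e-04  6.81438358e-01  7.31875283e-01 -3.96201878e-05] 0.04490332308824056
```

View pics/w2b.png

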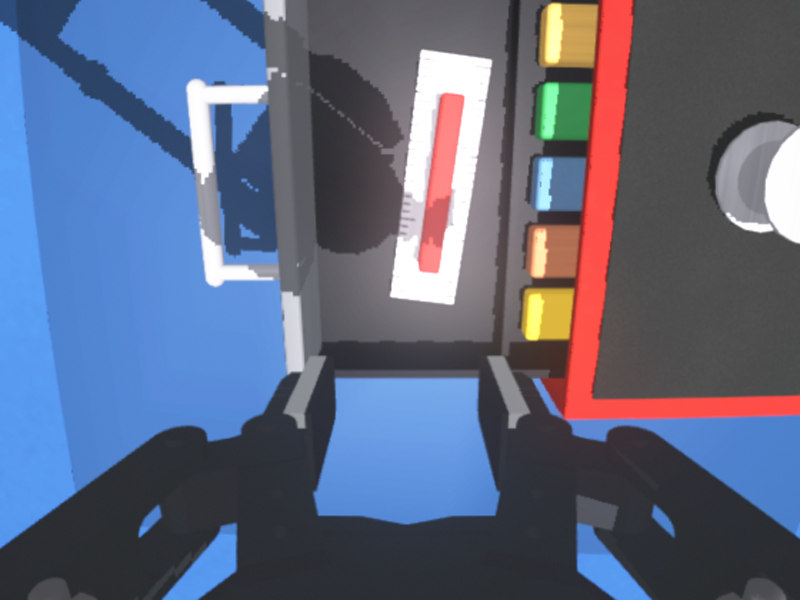

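The rule shows clearly: plate corners at about (422,50), (491,59), (453,304) and (391,296), and the red rib from (452,94) to (429,271).

Run:
```python
from h import *
d=load('w2'); k=.7
r=ray(d,np.array([[441,94],[463,95],[438,272],[419,270]])*k,.049)
p=ray(d,np.array([[422,50],[491,59],[453,304],[391,296]])*k,.025)
print(r.round(4),p.round(4))
for q in (r,p):
    print('c',q.mean(0),'L',np.linalg.norm((q[0]+q[1]-q[2]-q[3])/2),'W',np.linalg.norm(q[0]-q[1]),'yaw',np.degrees(np.arctan2(*((q[0]+q[1]-q[2]-q[3])[:2][::-1])))-90)
b=ray(d,np.array([[197,88],[214,280]])*k,.064);print('bar',b)
```

```text
[[ 0.5394 -0.1796  0.049 ]
 [ 0.5522 -0.1792  0.049 ]
 [ 0.5469 -0.2863  0.049 ]
 [ 0.5347 -0.2858  0.049 ]] [[ 0.5269 -0.1521  0.025 ]
 [ 0.5701 -0.154   0.025 ]
 [ 0.5615 -0.3144  0.025 ]
 [ 0.5178 -0.3116  0.025 ]]
c [ 0.54328515 -0.23273021  0.049     ] L 0.10680857651985336 W 0.012871697632584805 yaw -2.6958712656207524
c [ 0.54406494 -0.233003    0.025     ] L 0.16018460119156047 W 0.04317255428733035 yaw -3.17285754940265
bar [[ 0.40232114 -0.18632824  0.064     ]
 [ 0.40899823 -0.29713895  0.064     ]]
```

>>> move_arm(
  steps=[0,0,-0.0196,0.019,0.047,0,-0.18,0,0,-0.0196,0.019,0.047,-0.04,-0.18,0,0,-0.0196,0.019,0.047,-0.08,-0.18,0,0,-0.0196,0.019,0.047,-0.12,-0.18,0,0,-0.0196,0.019,0.047,-0.14,-0.18,0,0,-0.0196,0.019,0.047,-0.155,-0.18,0,0,-0.0196,0.019,0.047,-0.16,-0.18,0,0,-0.0196,0.019,0.047,-0.16,-0.18,0,0,-0.0196,0.019,0.047,-0.16,-0.18,0,0,-0.0196,0.019,0.047,-0.16,-0.18],
)

```text
clock: 6.35
position: [0.5438, -0.233, 0.0703]
ee_rot: [0.001, 0.725, 0.689, 0.0]
contact_force: [-0.0, 0.7, 0.4]
width: 0.0349
gripper_force: 0.0
```

>>> move_arm(
  steps=[0,0,0,0,0,-0.012,-0.18,0,0,0,0,0,-0.02,-0.18,0,0,0,0,0,-0.0225,-0.18,0,0,0,0,0,-0.0225,-0.18,0,0,0,0,0,-0.0225,-1,0,0,0,0,0,-0.0225,-1,0,0,0,0,0,-0.0225,-1,0,0,0,0,0,-0.0225,-1,0,0,0,0,0,-0.0225,-1,0,0,0,0,0,-0.0225,-1],
  squeeze=60,
)

```text
clock: 7.35
position: [0.5437, -0.233, 0.047]
ee_rot: [0.0, 0.725, 0.689, 0.0]
contact_force: [0.1, -0.1, 0.6]
width: 0.0127
gripper_force: 60.0
```

>>> move_arm(
  steps=[0,0,0,0,0,0.02,-1,0,0,0,0,0,0.05,-1,0,0,0,0,0,0.09,-1,0,0,0,0,0,0.13,-1,0,0,0,-0.02,0.02,0.16,-1,0,0,0,-0.04,0.06,0.16,-1,0,0,0,-0.06,0.1,0.16,-1,0,0,0,-0.08,0.14,0.16,-1,0,0,0,-0.1,0.18,0.16,-1,0,0,0,-0.1,0.22,0.16,-1],
)

```text
clock: 8.35
position: [0.439, -0.0112, 0.2059]
ee_rot: [-0.002, 0.725, 0.688, -0.002]
contact_force: [0.8, 0.2, -2.4]
width: 0.0123
gripper_force: 59.6
```

>>> move_arm(
  steps=[0,0,0,0,0.04,0,-1,0,0,0,0,0.08,0,-1,0,0,0,0,0.12,0,-1,0,0,0,0,0.15,0,-1,0,0,0,0,0.17,0,-1,0,0,0,0,0.18,0,-1,0,0,0,0,0.18,0,-1,0,0,0,0,0.18,0,-1,0,0,0,0,0.18,0,-1,0,0,0,0,0.18,0,-1],
)

```text
clock: 9.35
position: [0.4434, 0.1662, 0.2067]
ee_rot: [0.0, 0.726, 0.688, -0.0]
contact_force: [0.2, -0.2, -2.1]
width: 0.0128
gripper_force: 59.6
```

Run:
```python
from h import *
d=snap('wrist','w3'); s=manip.get_state(); print(s['position'],s['ee_rot'],s['width'],s['gripper_force'])
cv2.imwrite('pics/w3b.png',cv2.resize(d['pixels'],(800,600),interpolation=cv2.INTER_CUBIC))
```

```text
[0.44344212 0.16632912 0.20669555] [ 1.17613488e-04  7.25508170e-01  6.88213538e-01 -8.83764232e-05] 0.012675438019970512 59.59107756614685
```

View pics/w3b.png

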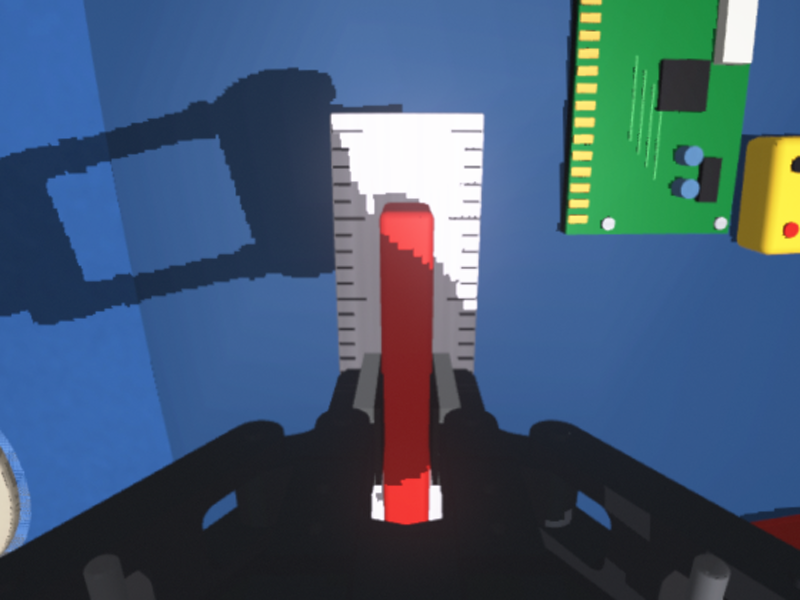

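The rule sits square in the jaws: its end corners are at (331,114) and (484,114). The gold edge runs along about x=570 and the near board corner is at (566,234).

Run:
```python
from h import *
d=load('w3'); k=.7
e=ray(d,np.array([[573,3],[567,228],[566,234],[743,234]])*k,.014); print(e.round(4))
v=e[0]-e[1]; print('edge yaw',np.degrees(np.arctan2(v[1],v[0]))-90, 'near side yaw',np.degrees(np.arctan2(*(e[3]-e[2])[[1,0]])), np.linalg.norm(e[3]-e[2]))
r=ray(d,np.array([[331,114],[484,114],[473,372],[341,372]])*k,.2067-.022);print(r.round(4))
print('rule W',np.linalg.norm(r[0]-r[1]),'mid sides yaw',[np.degrees(np.arctan2(*(a-b)[[1,0]]))-90 for a,b in((r[0],r[3]),(r[1],r[2]))], 'end yaw',np.degrees(np.arctan2(*(r[1]-r[0])[[1,0]])))
# edge detection on the gold-side boundary for a precise line
im=cv2.cvtColor(d['pixels'],cv2.COLOR_BGR2HSV); m=cv2.inRange(im,(15,60,60),(85,255,255))
P=[]
for y in range(4,155):
    x=np.where(m[y,380:440])[0]
    if len(x): P.append((380+x[0]-.5,y))
W=ray(d,P,.014); pf=np.polyfit(W[:,1],W[:,0],1)
for _ in range(3):
    g=np.abs(W[:,0]-np.polyval(pf,W[:,1]))<.0015; pf=np.polyfit(W[g,1],W[g,0],1)
print('edge fit x(y)',pf,'yaw',-np.degrees(np.arctan(pf[0])),g.sum(),len(P),[np.polyval(pf,y) for y in (.175,.256)])
```

```text
[[0.5495 0.3156 0.014 ]
 [0.5486 0.1815 0.014 ]
 [0.5481 0.1775 0.014 ]
 [0.6692 0.172  0.014 ]]
edge yaw -0.3746692475413198 near side yaw -2.6284738732885256 0.1212864464209345
[[0.4257 0.2469 0.1847]
 [0.4691 0.2446 0.1847]
 [0.4646 0.1648 0.1847]
 [0.4215 0.1672 0.1847]]
rule W 0.043486492096342186 mid sides yaw [np.float64(-3.0480444507799973), np.float64(-3.2842778969698827)] end yaw -3.082125536432112
edge fit x(y) [0.04044923 0.53942104] yaw -2.3163071733296356 151 151 [np.float64(0.5464996510916845), np.float64(0.5497760383350999)]
```

>>> move_arm(
  steps=[0,0,0.0025,0.005,0.04,0,-1,0,0,0.0025,0.01,0.06,-0.02,-1,0,0,0.0025,0.01,0.075,-0.04,-1,0,0,0.0025,0.01,0.08,-0.05,-1,0,0,0.0025,0.01,0.08,-0.05,-1,0,0,0.0025,0.01,0.08,-0.05,-1,0,0,0.0025,0.01,0.08,-0.05,-1,0,0,0.0025,0.01,0.08,-0.05,-1,0,0,0.0025,0.01,0.08,-0.05,-1,0,0,0.0025,0.01,0.08,-0.05,-1],
)

```text
clock: 10.4
position: [0.4536, 0.247, 0.1572]
ee_rot: [0.0, 0.72, 0.694, 0.0]
contact_force: [-0.5, -0.0, -2.6]
width: 0.0126
gripper_force: 59.5
```

```bash
cat > edge.py <<'E'
from h import *
import sys
f=sys.argv[1]; d=snap('wrist',f); s=manip.get_state(); print(s['position'],s['ee_rot'],s['contact_force'])
cv2.imwrite(f'pics/{f}b.png',cv2.resize(d['pixels'],(800,600),interpolation=cv2.INTER_CUBIC))
im=cv2.cvtColor(d['pixels'],cv2.COLOR_BGR2HSV); m=cv2.inRange(im,(15,60,60),(85,255,255)); m[:, :300]=0
n,l,st,_=cv2.connectedComponentsWithStats(m); 
P=[(np.where(m[y])[0][0]-.5,y) for y in range(420) if m[y].any()]
W=ray(d,P,.014); g=(W[:,1]>.17)&(W[:,1]<.34)&(W[:,0]<.57);W=W[g]
pf=np.polyfit(W[:,1],W[:,0],1)
for _ in range(4):
    g=np.abs(W[:,0]-np.polyval(pf,W[:,1]))<.001; pf=np.polyfit(W[g,1],W[g,0],1)
print('edge',pf,'yaw',-np.degrees(np.arctan(pf[0])),g.sum(),len(W),'y range',W[g,1].min(),W[g,1].max(),'x at .256',np.polyval(pf,.256))
E
python3 edge.py w4
```

```text
[0.45349082 0.24704387 0.15700078] [1.74171418e-04 7.19692489e-01 6.94292890e-01 2.72431962e-04] [ 0.19774509  0.7623003  -2.79976288]
edge [0.03926161 0.53951691] yaw -2.248370042209637 196 197 y range 0.17838239003701092 0.33681322620113846 x at .256 0.5495678821455666
```

View pics/w4b.png

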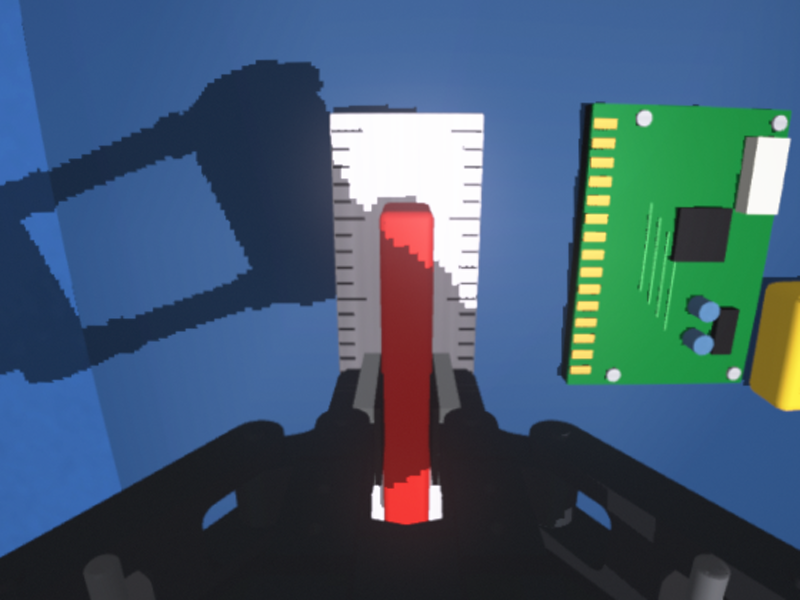

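>>> move_arm(
  steps=[0,0,-0.0005,0.02,0.005,-0.02,-1,0,0,-0.0005,0.04,0.011,-0.05,-1,0,0,-0.0005,0.055,0.011,-0.08,-1,0,0,-0.0005,0.06,0.011,-0.1,-1,0,0,-0.0005,0.06,0.011,-0.112,-1,0,0,-0.0005,0.06,0.011,-0.115,-1,0,0,-0.0005,0.06,0.011,-0.115,-1,0,0,-0.0005,0.06,0.011,-0.115,-1,0,0,-0.0005,0.06,0.011,-0.115,-1,0,0,-0.0005,0.06,0.011,-0.115,-1],
)

```text
clock: 11.45
position: [0.5137, 0.2585, 0.0427]
ee_rot: [0.0, 0.721, 0.693, 0.001]
contact_force: [-0.0, -1.3, -2.8]
width: 0.0126
gripper_force: 59.5
```

```bash
python3 edge.py w5
```

```text
[0.51364961 0.2584153  0.04254188] [3.52665582e-04 7.20632259e-01 6.93317017e-01 7.32935293e-04] [ 0.61930779 -0.52365494 -2.72076892]
edge [0.03755682 0.54005155] yaw -2.150836443668053 225 227 y range 0.22964132406772564 0.33758547607115397 x at .256 0.5496660980255975
```

View pics/w5b.png

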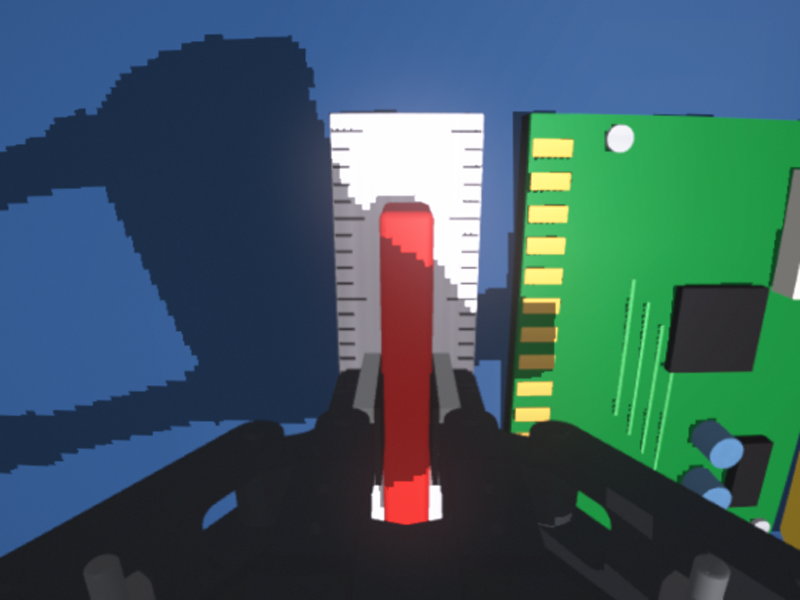

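The gap to the board is parallel, with the rule edge at x≈480 and the board edge at x≈515 on the crop. I'll lower it and slide it in.

>>> move_arm(
  steps=[0,0,0,0,0,-0.006,-1,0,0,0,0,0,-0.01,-1,0,0,0,0,0,-0.012,-1,0,0,0,0,0,-0.012,-1,0,0,0,0,0,-0.012,-1,0,0,0,0.004,0,-0.012,-1,0,0,0,0.008,0,-0.012,-1,0,0,0,0.01,0,-0.012,-1,0,0,0,0.011,0,-0.012,-1,0,0,0,0.011,0,-0.012,-1],
)

```text
clock: 12.5
position: [0.5213, 0.2581, 0.0301]
ee_rot: [-0.002, 0.721, 0.693, -0.002]
contact_force: [-7.2, 0.5, 9.1]
width: 0.0126
gripper_force: 61.3
```

>>> move_arm(
  steps=[0,0,0,0,0,0.001,-1,0,0,0,0,0,0.001,-1,0,0,0,0.001,0,0.001,-1,0,0,0,0.002,0,0.001,-1,0,0,0,0.003,0,0.001,-1,0,0,0,0.003,0,0.001,-1,0,0,0,0.003,0,0.001,-1,0,0,0,0.003,0,0.001,-1,0,0,0,0.003,0,0.001,-1,0,0,0,0.003,0,0.001,-1],
)

```text
clock: 13.5
position: [0.5273, 0.2582, 0.0307]
ee_rot: [0.0, 0.721, 0.693, 0.0]
contact_force: [0.4, 0.1, -3.0]
width: 0.0124
gripper_force: 59.5
```

```bash
python3 edge.py w6
python3 - <<'E'
from h import *
print(manip.get_state()['qd'].round(4))
E
```

```text
[0.52734186 0.25823865 0.03073019] [6.33018054e-05 7.20652183e-01 6.93296779e-01 5.75638707e-05] [-0.27376682  0.15725931 -1.8532303 ]
edge [0.03296022 0.54175397] yaw -1.8877978554504866 209 229 y range 0.24654190100830714 0.33765376930990554 x at .256 0.5501917878314594
[ 0.0016  0.0005  0.0002 -0.0003  0.0004  0.001 ]
```

View pics/w6b.png

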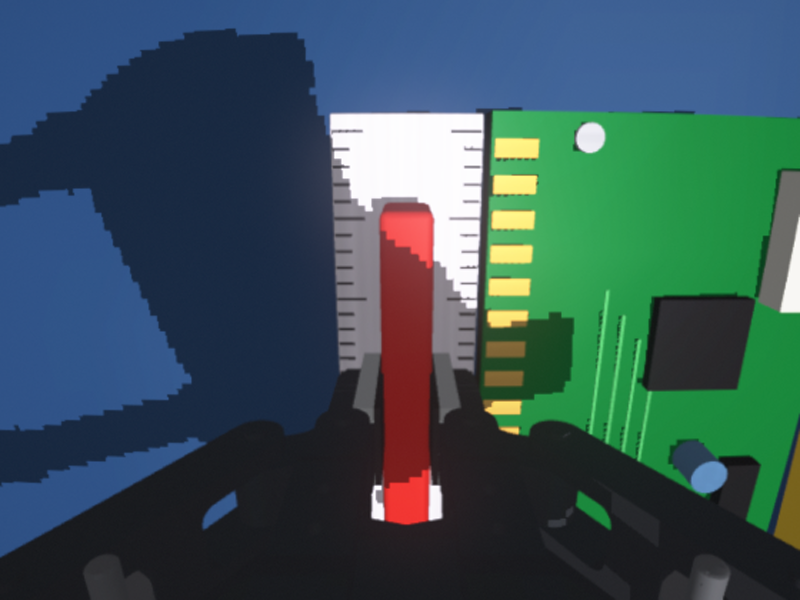

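The board edge shows only a thin dark strip beside the rule (484 to 490), and there is no contact force yet. I'll push gently until it touches, then lower.

>>> move_arm(
  steps=[0,0,0,0.0007,0,0,-1,0,0,0,0.0014,0,0,-1,0,0,0,0.002,0,0,-1,0,0,0,0.002,0,0,-1,0,0,0,0.002,0,0,-1,0,0,0,0.002,0,0,-1,0,0,0,0.002,0,0,-1,0,0,0,0.002,0,0,-1,0,0,0,0.002,0,0,-1,0,0,0,0.002,0,0,-1],
)

```text
clock: 14.55
position: [0.529, 0.2581, 0.0306]
ee_rot: [-0.0, 0.721, 0.693, -0.0]
contact_force: [-1.8, 0.2, -1.5]
width: 0.0125
gripper_force: 59.7
```

>>> move_arm(
  steps=[0,0,0,0.0007,0,0,-1,0,0,0,0.0014,0,0,-1,0,0,0,0.002,0,0,-1,0,0,0,0.002,0,0,-1,0,0,0,0.002,0,0,-1,0,0,0,0.002,0,0,-1,0,0,0,0.002,0,0,-1,0,0,0,0.002,0,0,-1,0,0,0,0.002,0,0,-1,0,0,0,0.002,0,0,-1],
)

```text
clock: 15.55
position: [0.5292, 0.2582, 0.0305]
ee_rot: [-0.001, 0.721, 0.693, -0.002]
contact_force: [-6.1, -0.2, 1.4]
width: 0.0122
gripper_force: 60.2
```

Contact is confirmed: 6 N with the arm stopped at x=0.529. I'll relax, set it down and open part-way.

>>> move_arm(
  steps=[0,0,0,-0.0012,0,-0.0005,-1,0,0,0,-0.0015,0,-0.0008,-1,0,0,0,-0.0015,0,-0.0008,-1,0,0,0,-0.0015,0,-0.0008,-0.75,0,0,0,-0.0015,0,-0.0008,-0.5,0,0,0,-0.0015,0,-0.0008,-0.4,0,0,0,-0.0015,0,-0.0008,-0.4,0,0,0,-0.0015,0,-0.0008,-0.4,0,0,0,-0.0015,0,0.0008,-0.4,0,0,0,-0.0015,0,0.002,-0.4],
)

```text
clock: 16.55
position: [0.5303, 0.2582, 0.0329]
ee_rot: [0.0, 0.721, 0.693, 0.0]
contact_force: [0.7, 0.5, -0.6]
width: 0.0253
gripper_force: 0.0
```

>>> move_arm(
  steps=[0,0,0,0,0,0.01,-0.4,0,0,0,0,0,0.03,-0.4,0,0,0,0,0,0.06,-0.4,0,0,0,0,0,0.1,-0.4,0,0,0,0,-0.04,0.13,-0.4,0,0,0,0,-0.08,0.14,-0.4,0,0,0,0,-0.09,0.14,-0.4,0,0,0,0,-0.09,0.14,-0.4,0,0,0,0,-0.09,0.14,-0.4,0,0,0,0,-0.09,0.14,-0.4],
)

```text
clock: 17.55
position: [0.5295, 0.1693, 0.172]
ee_rot: [-0.001, 0.72, 0.694, -0.0]
contact_force: [0.1, -0.2, -0.7]
width: 0.0258
gripper_force: 0.0
```

```bash
python3 edge.py w7
```

```text
[0.52952136 0.16927193 0.17193408] [-5.42660541e-04  7.20285619e-01  6.93677297e-01 -3.73230382e-04] [-0.6977105   0.11717187 -0.43244291]
edge [0.03699965 0.54082471] yaw -2.1189574853125923 179 180 y range 0.1792357350458548 0.31456435812047784 x at .256 0.5502966218253525
```

View pics/w7b.png

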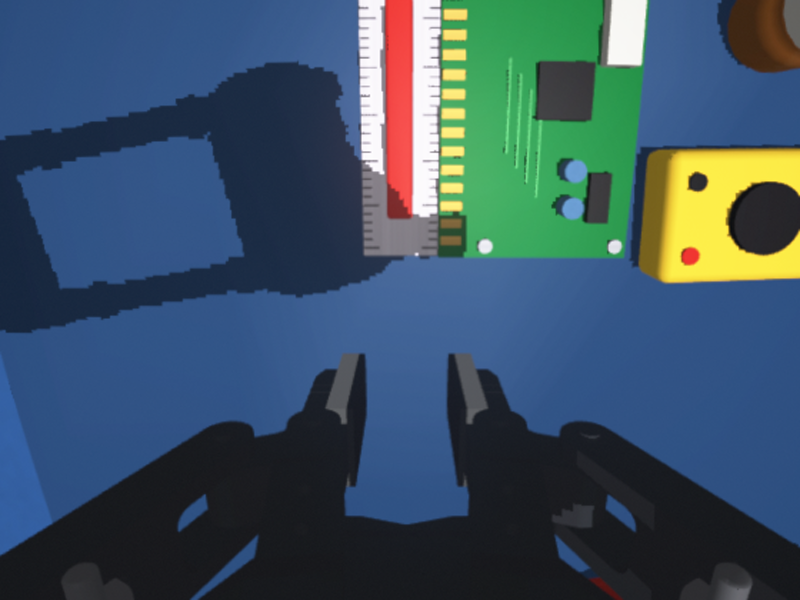

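The rule lies flush on the gold edge with no visible gap: rule side at x≈440, near ends at (363,255) and (438,255), level with the board corner. Next I'll shut the drawer.

>>> move_arm(
  steps=[0,0,0.0172,-0.013,-0.041,0,0.05,0,0,0.0172,-0.026,-0.082,0,0.05,0,0,0.0172,-0.039,-0.127,0,0.05,0,0,0.0172,-0.052,-0.172,0,0.05,0,0,0.0172,-0.065,-0.217,0,0.05,0,0,0.0172,-0.08,-0.262,0,0.05,0,0,0.0172,-0.095,-0.307,0,0.05,0,0,0.0172,-0.11,-0.352,-0.01,0.05,0,0,0.0172,-0.12,-0.39,-0.02,0.05,0,0,0.0172,-0.125,-0.41,-0.02,0.05],
  squeeze=40,
)

```text
clock: 18.6
position: [0.4039, -0.2435, 0.1512]
ee_rot: [-0.001, 0.683, 0.731, -0.0]
contact_force: [0.2, 1.7, -1.0]
width: 0.0449
gripper_force: 0.0
```

Run:
```python
from h import *
manip.get_image('wrist'); s=manip.get_state(); print(s['position'],s['ee_rot'],s['width'])
d=snap('wrist','w8'); M=d['pixels'].copy()
for p in proj(d,[[.4006,-.1855,.064],[.4084,-.2953,.064]]): cv2.circle(M,tuple(int(v) for v in p),3,(255,0,255),-1)
cv2.imwrite('pics/w8b.png',M)
```

```text
[ 0.4043054  -0.24589348  0.1516931 ] [ 1.55261869e-04  6.82788712e-01  7.30614824e-01 -1.23683528e-03] 0.04452746444860451
```

View pics/w8b.png

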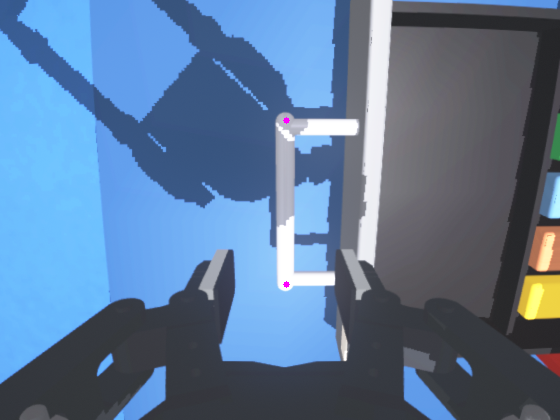

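The bar lies at (286,120) to (286,284), on the predicted points and centred between the fingers. I'll pinch it again.

>>> move_arm(
  steps=[0,0,0,0,0.004,-0.03,0.05,0,0,0,0,0.004,-0.06,0.05,0,0,0,0,0.004,-0.08,0.05,0,0,0,0,0.004,-0.09,0.05,0,0,0,0,0.004,-0.091,0.05,0,0,0,0,0.004,-0.091,-1,0,0,0,0,0.004,-0.091,-1,0,0,0,0,0.004,-0.091,-1,0,0,0,0,0.004,-0.091,-1,0,0,0,0,0.004,-0.091,-1],
)

```text
clock: 19.7
position: [0.4055, -0.2381, 0.0627]
ee_rot: [0.001, 0.682, 0.731, 0.0]
contact_force: [0.1, 1.1, 5.7]
width: 0.0104
gripper_force: 39.3
```

>>> move_arm(
  steps=[0,0,0,0.015,0.001,0,-1,0,0,0,0.035,0.0025,0,-1,0,0,0,0.055,0.0039,0,-1,0,0,0,0.075,0.0053,0,-1,0,0,0,0.095,0.0068,0,-1,0,0,0,0.115,0.0082,0,-1,0,0,0,0.13,0.0093,0,-1,0,0,0,0.14,0.01,0,-1,0,0,0,0.145,0.0103,0,-1,0,0,0,0.15,0.0107,0,-1],
)

```text
clock: 20.7
position: [0.5554, -0.2276, 0.0628]
ee_rot: [0.001, 0.682, 0.731, -0.0]
contact_force: [-2.4, -0.0, 5.8]
width: 0.0105
gripper_force: 39.5
```

>>> move_arm(
  steps=[0,0,0,0.002,0.0001,0,-1,0,0,0,0.004,0.0003,0,-1,0,0,0,0.006,0.0004,0,-1,0,0,0,0.008,0.0006,0,-1,0,0,0,0.009,0.0006,0,-1,0,0,0,0.01,0.0007,0,-1,0,0,0,0.011,0.0008,0,-1,0,0,0,0.012,0.0009,0,-1,0,0,0,0.012,0.0009,0,-1,0,0,0,0.012,0.0009,0,-1],
)

```text
clock: 21.7
position: [0.562, -0.2271, 0.0627]
ee_rot: [-0.003, 0.682, 0.732, -0.004]
contact_force: [-12.1, -2.3, 12.1]
width: 0.0108
gripper_force: 40.2
```

The drawer met its stop: 12 N at x=0.562, against 0.563 predicted for shut. I'll release and leave.

>>> move_arm(
  steps=[0,0,0,-0.003,0,0,-1,0,0,0,-0.0045,0,0,-1,0,0,0,-0.0045,0,0,-0.3,0,0,0,-0.0045,0,0,0.02,0,0,0,-0.0045,0,0,0.02,0,0,0,-0.0045,0,0,0.02,0,0,0,-0.0045,0,0.04,0.02,0,0,0,-0.0045,0,0.08,0.02,0,0,0,-0.08,0,0.12,0.02,0,0,0,-0.12,0,0.14,0.02],
)

```text
clock: 22.7
position: [0.4738, -0.2264, 0.189]
ee_rot: [0.001, 0.682, 0.732, 0.0]
contact_force: [-0.2, 0.7, 0.1]
width: 0.0437
gripper_force: 0.0
```

>>> move_arm(
  steps=[0,0,0,-0.04,0.04,0.02,0,0,0,0,-0.06,0.06,0.04,0,0,0,0,-0.06,0.06,0.05,0,0,0,0,-0.06,0.06,0.05,0,0,0,0,-0.06,0.06,0.05,0,0,0,0,-0.06,0.06,0.05,0,0,0,0,-0.06,0.06,0.05,0,0,0,0,-0.06,0.06,0.05,0,0,0,0,-0.06,0.06,0.05,0,0,0,0,-0.06,0.06,0.05,0],
)

```text
clock: 23.7
position: [0.4138, -0.1663, 0.2376]
ee_rot: [-0.0, 0.682, 0.731, -0.0]
contact_force: [0.1, -0.1, 0.4]
width: 0.0428
gripper_force: 0.0
```

Run:
```python
from h import *
s=snap('scene','s9')['pixels'];q=snap('side','q9')['pixels']
print(manip.get_state()['contact_force'])
def c(im,x,y,w,h,W=400,H=300): return cv2.resize(im[y:y+h,x:x+w],(W,H),interpolation=cv2.INTER_CUBIC)
cv2.imwrite('pics/f9.png',np.vstack([np.hstack([c(s,95,165,160,120),c(s,340,180,80,60)]),np.hstack([c(q,220,225,200,150),c(q,225,165,80,60)])]))
```

```text
[-0.57804228  0.9307158   0.52532004]
```

View pics/f9.png

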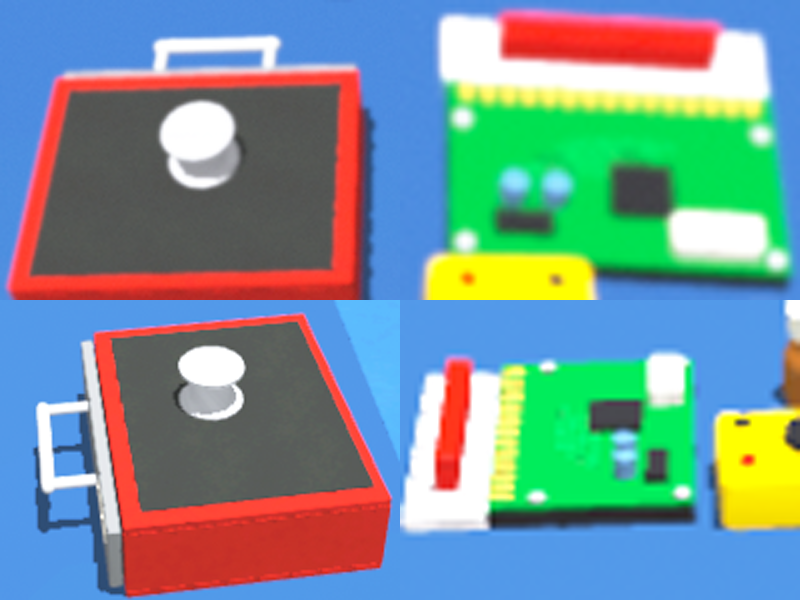

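The drawer is shut against the carcass, the rule is flush and centred on the gold edge, and the bystanders are where they were.

```bash
python3 -c "
from rig import manip; print(manip.sign_off())"
```

```text
the job is handed in; nothing more can be done
None
```

I handed the job in at about 24 s on the robot clock: the straightedge lies flush and centred against the gold-contact edge, the drawer is shut, and the multimeter, jar and spool were not disturbed; the sign-off gave no verdict, so this rests on my last pictures and force readings.

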